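# Wedge the rocking drawer unit

### The job

The low grey drawer unit on the desk rocks because one of its feet is too short. With the fingertips, press down on its top over the short foot to feel it rock, let go, then push the wooden wedge thin end first under that foot, just far enough that the unit stands level and no longer rocks. Test by pressing firmly on the same corner again and finish like that, still pressing down with the unit steady; push and press only - never lift the wedge or the unit, do not shove the unit along the desk, and leave everything else where it is.

Things in the scene. Friction and masses are not known exactly. Their poses are not given: they have to be found in the camera images.
- unit: grey drawer unit, loose on the desk, 1.2-1.9 kg: closed low box 200 (its x) x 240 (its y) x 55 mm high on four round black feet, 18 mm across, 22 mm high, centred at x +-86, y +-106 mm; flat top 77 mm above the desk. Origin at desk level under its centre, z up. Drawer fronts on the +x face. The foot at (+86, +106) is short by 5 to 11 mm, different each time; the unit stands level on the other three
- corner (a point): point on the unit's flat top above the middle of the short foot, (86, 106, 77) mm in the unit's frame: press here. It does not tell how short the foot is. Unwedged, 2 to 6 N here tips the unit until the foot meets the desk (it turns about the line through the two neighbouring feet, 134 mm away); let go, it drops back level. Well wedged, a firm press (6 to 15 N) sinks it about 1 mm or less
- wedge: wooden wedge, loose on the desk, 60 g, 120 mm long (its x), 50 mm wide (its y). Flat underside; the top slopes evenly from 2 mm high at the thin end (+x) to 20 mm at the upright flat back (-x), 0.15 mm per mm. Origin at the centre of the underside. Starts on the unit's +y side, thin end pointing roughly at the short foot, 15 to 75 mm from it
- wedge_tip (a point): middle of the wedge's thin edge at desk level, 60 mm along +x from the wedge's origin. When the slope meets the short foot's near rim, the push needed rises within a few mm from under 1 N to 4 to 8 N and the unit is steady; the wedge stays where it is left. Pushed on, it begins to raise that corner or to shove the unit along
- tin: a short closed aluminium tin, 56 mm across and 35 mm high, standing on top of the drawer unit at the corner diagonally opposite the short foot; origin at the centre of its underside. A bystander: it may ride along as the unit rocks
- case: a black spectacles case lying on the desk, 65 x 160 x 38 mm; origin at the centre of its underside. A bystander
- screwdriver: a screwdriver lying on the desk beyond the unit, about 170 mm long and 25 mm thick. A bystander
- cup: a white cup standing on the desk, 76 mm across, 100 mm high. A bystander
- spray: a grey spray can standing on the desk, 52 mm across, 170 mm high. A bystander
- carton: a closed cardboard carton, 120 x 150 x 80 mm. A bystander
- stapler: a black desk stapler, 130 x 36 x 46 mm. A bystander

How it is judged:
By the outcome, as a careful person would: the job done as asked, in the order asked, and still so for the second after the job is handed in, while the arm keeps its last pose, push and grip.
It also fails if it takes over 48 s, if anything falls off the work surface, if the arm or the gripper's body presses on something with over 40 N, if the wrist force passes 120 N, or if a joint passes its speed limit or range.

### The arm

A 7-joint arm with a two-finger parallel gripper is mounted at the origin on the work surface. World frame = base frame: x ahead of the robot, y to its left, z up, the work surface at z = 0. Lengths are in m, angles in rad, forces in N, time in s.
With the tool pointing down it reaches from about 0.425 to 0.95 m from the base axis. Payload 4.7 kg.
Tool frame: the origin (TCP) lies on the centre line of the jaws, within the pads' length; the fingertips stand robot.nose_length ahead of it and the grasp point (between the pads) lies 8 mm behind it (robot.nose_length is the distance from the TCP to the fingertips, in m); z points along the fingers, y is the line along which they close (so a half turn about z gives the same grasp; the last joint's range is limited). The gripper opens to 85 mm and grips with 20 to 120 N. Pads are 22 mm wide; open, the fingers measure 114 mm over their backs; the gripper's body (76 mm by 85 mm) begins 54 mm behind the grasp point. The pads swing forward as they close: fully open they stand 13 mm farther back than shut.
Start: joints at [-0.029, 0.469, -0.049, 1.532, 0.024, 1.141, -0.082], TCP at [0.675, 0, 0.242] pointing down, gripper open.
Joint ranges: [-2.59, 2.59], [-0.33, 1.99], [-1.39, 1.29], [0.1, 2.45], [-1.04, 4.18], [0.21, 1.99], [-2.66, 2.66]. Speed limits (rad/s): [2.57, 2.57, 3.14, 3.14, 3.14, 3.14, 3.14].

### API

Orientations are given as [roll, pitch, yaw] about the fixed x, y, z axes, in that order (R = Rz(yaw) Ry(pitch) Rx(roll)).
In Python, from plant import robot gives the robot as it stands. Calls block until the motion is done:
- robot.goto(position, orientation): joint-space move of the TCP to a pose.
- robot.move_straight(position, vel=0.15, attitude=None, contact_N=None): straight line of the TCP; attitude=None keeps the orientation; vel is the mean speed in m/s. With contact_N (N) it stops when the force on the tool has changed by that much, and returns True; else False.
- robot.move_joints(angles): joint-space move.
- robot.grip(opening, strength=None): opening from 0.0 (shut) to 1.0 (fully open); strength is the grip in N (None keeps the last); returns when the fingers have stopped.
- robot.sleep(seconds).
- robot.inverse_kinematics(position, orientation): joint angles nearest the present ones, or None.
- robot.sense(): the state.
- robot.grab_frame(name): name is "scene" or "side" or "wrist"; returns a dict with "image" (420x560x3 uint8, red, green, blue), "range_z" (420x560 float32, m along the optical axis (not along the pixel's ray), 0 where there is no reading), "fx", "fy", "cx", "cy" (pixels), "R" (3x3) and "t" (3): a world point X has camera coordinates R X + t. Camera axes: x right, y down, z forward; pixel columns grow to the right and rows downward; lengths in m; the calibration is good to about 2 mm. A picture is of the moment at which its call begins.
A pose or a line that the arm cannot do raises robot.IKError and nothing moves.
- robot.close_job(): hands the job in; it is judged then, once.
The state is a dict: "t": time; "joint_pos": joint angles; "joint_velocities": joint speeds; "effort": joint torques, N m; "tcp_pos": TCP position; "tcp_rot": TCP orientation; "wrist_force": force on the tool from outside, world axes, zero at the start; "torque": the same for the moment, N m; "opening": opening from 0.0 (shut) to 1.0 (fully open); "gripper_force": force on a finger pad.
Only numpy, scipy, OpenCV 4.12 (cv2) and the standard library are available. Lean on these libraries where they do the work, as an engineer would, in place of code of your own. Each camera call takes 0.05 s, during which the arm holds its last target. There are 200 camera calls.

## Working session

There is one attempt and no reset: what is moved stays moved. The work goes in short steps, each a Python script; the robot and the scene stay as the last script left them, time stands still between calls to the robot, and variables do not carry over. Pictures are saved under pics/ and viewed, at most 10 in all, crops included, and the job is handed in when it is done.

```bash
ls; mkdir -p pics; python3 - <<'E'
from plant import robot
import cv2,numpy as np,pickle
F={n:robot.grab_frame(n) for n in("scene","side","wrist")}
pickle.dump(F,open("f0.pkl","wb"))
for n in F: cv2.imwrite(f"pics/{n}0.png",F[n]["image"][:,:,::-1]); print(n,F[n]["fx"],(-F[n]["R"].T@F[n]["t"]).round(3),F[n]["R"].round(2).tolist())
s=robot.sense();print(robot.nose_length,s["t"],s["tcp_rot"],s["wrist_force"],s["tcp_pos"])
E
```

```text
pics
scene 454.48664816312913 [ 1.436 -0.364  0.85 ] [[0.36, 0.93, -0.01], [0.58, -0.23, -0.78], [-0.73, 0.28, -0.62]]
side 447.0595061356982 [0.191 1.028 1.013] [[-0.95, -0.3, -0.0], [-0.19, 0.61, -0.77], [0.23, -0.74, -0.63]]
wrist 305.1025253484348 [0.674 0.067 0.373] [[1.0, 0.0, -0.0], [0.0, -0.97, 0.26], [-0.0, -0.26, -0.97]]
0.011 0.15 [-3.14005694e+00  2.41000680e-05  1.57079056e+00] [-0.55455226  0.0613796  -0.23654887] [6.74562601e-01 1.30040812e-05 2.41477117e-01]
```

View pics/scene0.png

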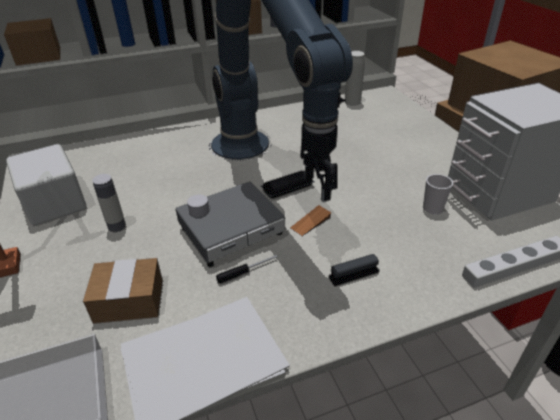

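View pics/side0.png

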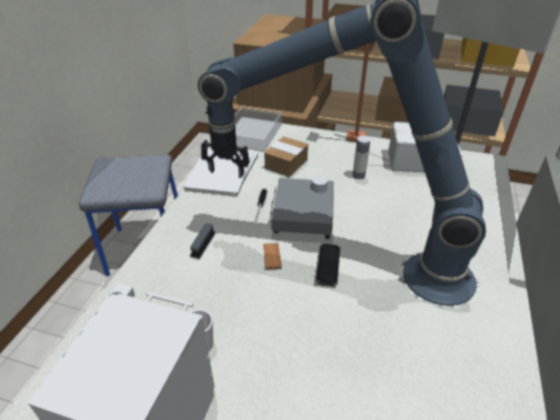

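The scene view shows the unit at about px (230,220) with its drawer fronts toward the camera, the tin at (198,205) and the wedge at (312,220). In the side view the unit is at (303,205), the wedge at (272,255) and the case at (328,265).

```bash
cat > h.py <<'E'
import cv2,numpy as np
def cloud(f):
    v,u=np.mgrid[:420,:560]; z=f["range_z"]
    P=np.stack([(u-f["cx"])/f["fx"]*z,(v-f["cy"])/f["fy"]*z,z],-1)
    W=(P-f["t"])@f["R"]; W[z<=0]=np.nan
    return W
def ray(f,uv,h):
    d=np.array([(uv[0]-f["cx"])/f["fx"],(uv[1]-f["cy"])/f["fy"],1])@f["R"]; c=-f["R"].T@f["t"]
    return c+d*(h-c[2])/d[2]
def wedge_mask(f,box):
    hsv=cv2.cvtColor(f["image"],cv2.COLOR_RGB2HSV)
    m=((hsv[...,0]<18)&(hsv[...,1]>110)&(hsv[...,2]>60)).astype(np.uint8)
    k=np.zeros_like(m); x0,y0,x1,y1=box; k[y0:y1,x0:x1]=1
    return m*k
def rect(xy):
    r=cv2.minAreaRect((xy*1000).astype(np.float32)); return r
E
python3 - <<'E'
import pickle; from h import *
F=pickle.load(open("f0.pkl","rb"))
B={"scene":((170,170,300,270),(285,195,340,245)),"side":((265,170,345,240),(255,235,290,275))}
for n in B:
    f=F[n];W=cloud(f);x0,y0,x1,y1=B[n][0]
    w=W[y0:y1,x0:x1].reshape(-1,3); t=w[(w[:,2]>.069)&(w[:,2]<.085)]
    r=rect(t[:,:2]);print(n,"unit",len(t),np.median(t[:,2]),r,cv2.boxPoints(r).round().tolist())
    m=wedge_mask(f,B[n][1])>0; w=W[m];w=w[np.isfinite(w[:,2])]
    r=rect(w[:,:2]);b=cv2.boxPoints(r);print("wedge",len(w),r,b.round().tolist())
    for p in b: 
        d=np.linalg.norm(w[:,:2]*1000-p,axis=1); print("  z near",p.round(),np.median(w[d<15][:,2]).round(4), (d<15).sum())
    c=max(cv2.findContours(m.astype(np.uint8),0,2)[0],key=cv2.contourArea); print(cv2.boxPoints(cv2.minAreaRect(c)).round().tolist())
E
```

```text
scene unit 3917 0.07659115041275719 ((470.0506896972656, -165.68594360351562), (209.59986877441406, 239.9853515625), 11.664972305297852) [[343.0, -69.0], [392.0, -304.0], [597.0, -262.0], [548.0, -27.0]]
wedge 477 ((514.0501098632812, 61.704933166503906), (49.847190856933594, 116.98675537109375), 22.810834884643555) [[468.0, 106.0], [514.0, -2.0], [560.0, 17.0], [514.0, 125.0]]
  z near [468. 106.] 0.0181 10
  z near [514.  -2.] 0.0036 13
  z near [560.  17.] 0.0034 10
  z near [514. 125.] 0.0166 12
[[291.0, 227.0], [322.0, 203.0], [330.0, 214.0], [300.0, 238.0]]
side unit 2410 0.07555193061072152 ((469.62109375, -162.05250549316406), (203.7379608154297, 246.757568359375), 11.134472846984863) [[346.0, -61.0], [393.0, -303.0], [593.0, -263.0], [546.0, -21.0]]
wedge 299 ((510.1994934082031, 65.67431640625), (41.1777458190918, 119.69646453857422), 21.23368263244629) [[469.0, 114.0], [513.0, 2.0], [551.0, 17.0], [508.0, 129.0]]
  z near [469. 114.] 0.0168 15
  z near [513.   2.] 0.0036 6
  z near [551.  17.] 0.0013 9
  z near [508. 129.] 0.0169 14
[[265.0, 245.0], [278.0, 244.0], [280.0, 267.0], [266.0, 268.0]]
```

View pics/wrist0.png

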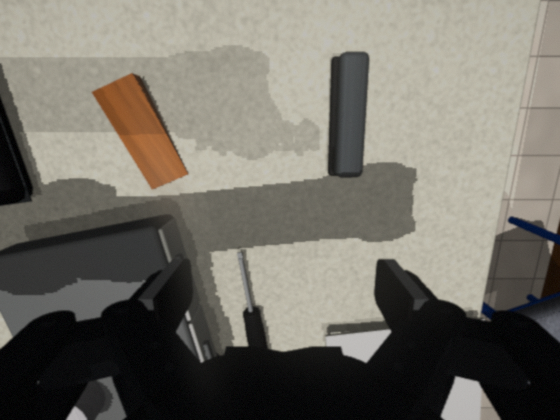

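The wrist view shows the wedge at (140,130) with its thin end toward (170,182), the unit's near corner at (165,225) and the case at the left edge. The short foot should be at about (0.533,-0.043). The wedge axis misses it by about 23 mm, so it needs a small sideways nudge. First comes the rock test.

```bash
cat >> h.py <<'E'
from math import pi
U=np.array([.470,-.164]); UY=np.deg2rad(11.4)
def u2w(x,y):
    c,s=np.cos(UY),np.sin(UY); return U+np.array([c*x-s*y,s*x+c*y])
E
python3 - <<'E'
import pickle; from h import *
from plant import robot
f=pickle.load(open("f0.pkl","rb"))["scene"];W=cloud(f)
w=W[165:200,260:318].reshape(-1,3);w=w[(w[:,2]>.025)&(w[:,2]<.05)];print("case",cv2.boxPoints(rect(w[:,:2])).round().tolist())
def st(l):
    s=robot.sense();print(l,round(s["t"],2),s["tcp_pos"].round(4) if hasattr(s["tcp_pos"],"round") else s["tcp_pos"],np.round(s["wrist_force"],2))
    return s
c=u2w(.086,.106);print("corner",c)
robot.grip(0.0,20)
robot.goto([*c,.115],[pi,0,pi/2]);st("above")
f=robot.grab_frame("wrist");cv2.imwrite("pics/w1.png",f["image"][:,:,::-1]);pickle.dump(f,open("f1.pkl","wb"))
print(robot.move_straight([*c,.078],vel=.03,contact_N=1.0)); st("touch")
print(robot.move_straight([*c,.072],vel=.012,contact_N=7)); st("press")
robot.sleep(.2); st("hold")
f=robot.grab_frame("side");cv2.imwrite("pics/s1.png",f["image"][:,:,::-1]);pickle.dump(f,open("fs1.pkl","wb"))
E
```

```text
case [[290.0, 128.0], [311.0, -24.0], [377.0, -15.0], [355.0, 137.0]]
corner [ 0.53335164 -0.04309272]
above 1.72 [ 0.5356 -0.0427  0.1162] [0.78 0.92 0.53]
True
touch 2.65 [ 0.5331 -0.0429  0.0864] [0.04 0.31 1.97]
True
press 3.38 [ 0.5341 -0.0424  0.0796] [-1.91  0.65  5.82]
hold 3.58 [ 0.5341 -0.0424  0.0796] [-0.71  0.52  5.17]
```

```bash
python3 - <<'E'
from h import *
from plant import robot
c=u2w(.086,.106)
def st(l):
    s=robot.sense();print(l,round(s["t"],2),np.round(s["tcp_pos"],4),np.round(s["wrist_force"],2));return s
z=robot.sense()["tcp_pos"][2]
for i in range(5):
    z-=.001; robot.move_straight([*c,z],vel=.01); robot.sleep(.15); s=st(i)
    if s["wrist_force"][2]>9: break
E
```

```text
0 4.19 [ 0.534  -0.0425  0.0794] [-0.31  2.93  9.66]
```

View pics/w1.png

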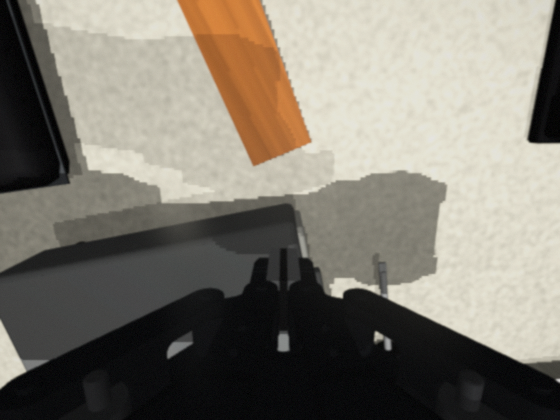

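The close wrist view shows the wedge's thin edge running from (255,165) to (311,142) and the unit's near top corner at (295,206). The unit rocked about 7 mm and then met the desk, with the force rising to 9.7 N. I'll let go and work out the nudge.

```bash
python3 - <<'E'
from h import *; import pickle
from plant import robot
c=u2w(.086,.106)
robot.move_straight([*c,.095],vel=.05); print(robot.sense()["wrist_force"],robot.sense()["t"])
f=pickle.load(open("f1.pkl","rb"))
print("unit corner",ray(f,(295,206),.077),"pred",u2w(.1,.12))
print("unit edge left",ray(f,(0,272),.077))
a,b=ray(f,(255,165),.002),ray(f,(311,142),.002);print("tip",a,b,(a+b)/2)
m=wedge_mask(f,(150,0,330,180));W=cloud(f);w=W[m>0];w=w[np.isfinite(w[:,2])];print(w.shape)
P=(w[:,:2]*1000)
# side edges by rows: left/right extreme pixels projected at range
L=[];R=[]
for v in range(5,125,5):
    u=np.where(m[v]>0)[0]
    for k,l in((u.min(),L),(u.max(),R)): l.append(W[v,k])
for l in(L,R):
    l=np.array(l);l=l[np.isfinite(l[:,2])&(l[:,2]<.03)];vx,vy,x,y=cv2.fitLine((l[:,:2]).astype(np.float32),cv2.DIST_HUBER,0,.01,.01).ravel();print(np.degrees(np.arctan2(vy,vx)),x,y)
E
```

```text
[-0.62844605 -0.00855026  0.47254174] 4.6667
unit corner [ 0.54190054 -0.01825572  0.077     ] pred [ 0.54430824 -0.02660173]
unit edge left [ 0.36262329 -0.05954449  0.077     ]
tip [ 0.51287187 -0.00301446  0.002     ] [0.55724418 0.01492805 0.002     ] [0.53505802 0.0059568  0.002     ]
(11491, 3)
-67.54804 0.48086622 0.071060464
-68.18138 0.530631 0.07920274
```

```bash
cat >> h.py <<'E'
def look_wedge(f,box,save=None):
    m=wedge_mask(f,box); W=cloud(f)
    if save: cv2.imwrite(save,f["image"][:,:,::-1])
    w=W[(m>0)&np.isfinite(W[...,2])&(W[...,2]<.03)]
    r=cv2.boxPoints(rect(w[:,:2]))/1000
    r=r[np.argsort(r[:,1])]; tip,back=r[:2].mean(0),r[2:].mean(0); d=tip-back
    print("wedge tip",tip,"back",back,"len",np.linalg.norm(d),"head",np.degrees(np.arctan2(d[1],d[0])))
    return tip,back
E
python3 - <<'E'
from h import *; import pickle
from plant import robot
tip=np.array([.535,.006]);a=np.deg2rad(-67.8);d=np.array([np.cos(a),np.sin(a)]);r=np.array([-d[1],d[0]])
E=tip-.035*d+.025*r
o=[pi,0,float(a+pi/2)]
s=E+.025*r; e=E+(.011-.0095)*r
robot.goto([*s,.10],o)
robot.move_straight([*s,.014],vel=.1)
robot.move_straight([*e,.014],vel=.03)
print(robot.sense()["tcp_pos"],e)
robot.move_straight([*s,.014],vel=.05)
robot.move_straight([*s,.10],vel=.12)
robot.goto([.53,-.05,.2],[pi,0,pi/2])
f=robot.grab_frame("wrist");pickle.dump(f,open("f2.pkl","wb"))
look_wedge(f,(0,0,560,400),"pics/w2.png"); print(robot.sense()["t"])
E
```

```text
[0.54636646 0.04853628 0.01397855] [0.54631114 0.04841825]
wedge tip [0.5218226  0.00307614] back [0.48540786 0.11693708] len 0.11954223 head -72.26482
10.3667
```

View pics/w2.png

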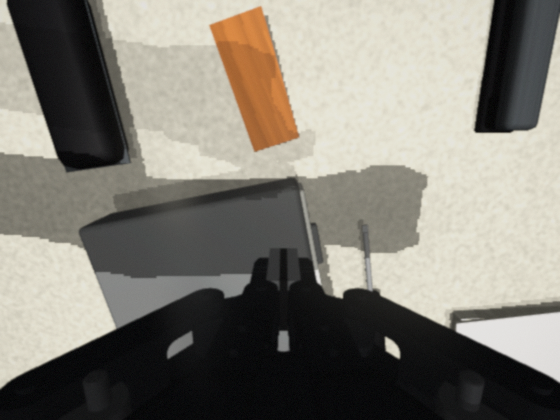

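The view shows the wedge's thin edge at (256,151)-(299,136), its back at (210,26)-(262,8), and the unit corner at (299,180). The wedge axis now passes through the foot, so I'll push from the back with two fingertips.

```bash
python3 - <<'E'
from h import *; import pickle
from plant import robot
f=pickle.load(open("f2.pkl","rb"))
tp=(ray(f,(256,151),.002)+ray(f,(299,136),.002))[:2]/2; bk=(ray(f,(210,26),.02)+ray(f,(262,8),.02))[:2]/2
uc=ray(f,(299,180),.077)[:2]; F=uc+u2w(.086,.106)-u2w(.0985,.1185)
a=np.arctan2(*(tp-bk)[::-1]); d=(tp-bk)/np.linalg.norm(tp-bk); q=F-tp
print("tip",tp,"back",bk,"head",np.degrees(a),"foot",F,"ahead",q@d,"lat",q@np.array([-d[1],d[0]]))
o=[pi,0,float(a+pi)]
s=bk-d*.030
robot.grip(.2,20)
robot.goto([*s,.09],o); robot.move_straight([*s,.0145],vel=.1); robot.sleep(.2)
w0=np.array(robot.sense()["wrist_force"]);print("w0",w0.round(2))
p=s+d*.060; robot.move_straight([*p,.0145],vel=.05)   # gap ~19 + 41 travel
for i in range(6):
    w=np.array(robot.sense()["wrist_force"])-w0; t=np.array(robot.sense()["tcp_pos"])[:2]
    print("trav",round((t-s)@d*1000,1),"push",round(-w[:2]@d,2),w.round(2))
    if -w[:2]@d>3: break
    robot.move_straight([*(p+d*.005*(i+1)),.0145],vel=.03); robot.sleep(.1)
pickle.dump((s,d,o,w0),open("push.pkl","wb")); print(robot.sense()["t"])
E
```

```text
tip [0.52277998 0.00341516] back [0.48637316 0.11515415] head -71.95334543029409 foot [ 0.53240725 -0.03797891] ahead 0.04234011421887584 lat -0.0036698689026507044
w0 [-0.09  0.64 -0.63]
trav 59.7 push -0.9 [-0.35 -1.06  0.66]
trav 65.0 push -1.82 [-0.28 -2.    0.  ]
trav 70.1 push -0.79 [-0.89 -1.12  0.67]
trav 75.1 push -0.66 [-0.18 -0.76 -0.46]
trav 80.1 push -0.56 [-0.65 -0.8   1.04]
trav 85.1 push 0.37 [0.33 0.5  0.71]
16.55
```

```bash
python3 - <<'E'
from h import *; import pickle
from plant import robot
s,d,o,w0=pickle.load(open("push.pkl","rb"))
def push():
    v=[]
    for _ in range(8): v.append(-(np.array(robot.sense()["wrist_force"])-w0)[:2]@d); robot.sleep(.02)
    return np.mean(v)
x=.085
for i in range(10):
    x+=.0015; robot.move_straight([*(s+d*x),.0145],vel=.02); F=push()
    t=np.array(robot.sense()["tcp_pos"])[:2]; print("cmd",round(x*1000,1),"trav",round((t-s)@d*1000,1),"push",F.round(2))
    if F>3.2: break
f=robot.grab_frame("wrist");pickle.dump(f,open("f3.pkl","wb"));cv2.imwrite("pics/w3.png",f["image"][:,:,::-1])
f=robot.grab_frame("side");pickle.dump(f,open("fs3.pkl","wb"));cv2.imwrite("pics/s3.png",cv2.resize(f["image"][150:290,220:380,::-1],None,fx=4,fy=4,interpolation=2)); print(robot.sense()["t"])
E
```

```text
cmd 86.5 trav 86.5 push -0.77
cmd 88.0 trav 88.1 push -0.66
cmd 89.5 trav 89.5 push -0.68
cmd 91.0 trav 91.0 push -0.62
cmd 92.5 trav 92.6 push -0.86
cmd 94.0 trav 94.1 push -0.81
cmd 95.5 trav 95.6 push -0.85
cmd 97.0 trav 97.0 push -0.73
cmd 98.5 trav 98.6 push -0.86
cmd 100.0 trav 100.0 push -0.38
20.5583
```

View pics/s3.png

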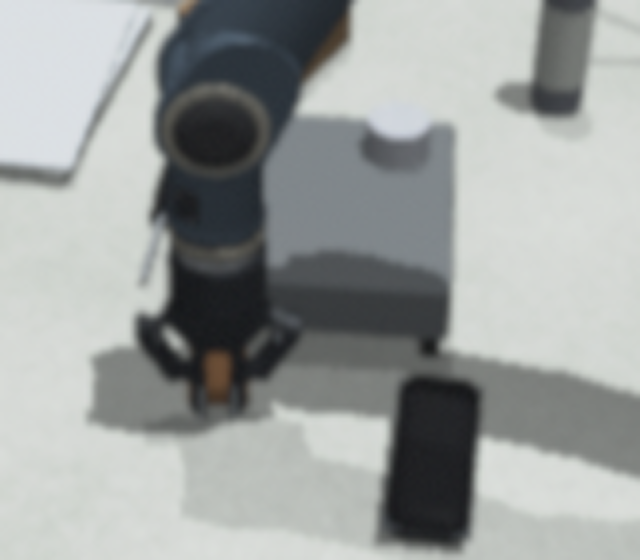

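View pics/w3.png

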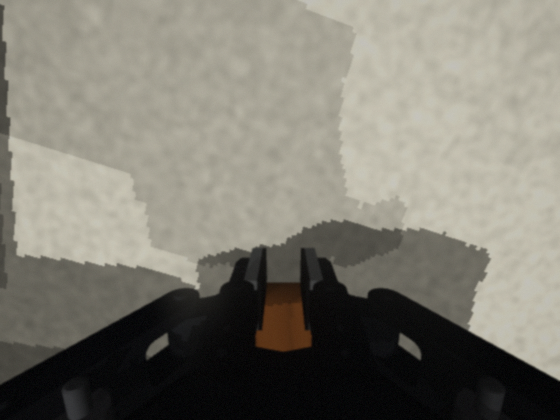

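```bash
python3 - <<'E'
from h import *; import pickle
from plant import robot
s=robot.sense();print(s["opening"],s["tcp_pos"],s["tcp_rot"],s["wrist_force"])
f=pickle.load(open("fs3.pkl","rb"));W=cloud(f);m=wedge_mask(f,(255,230,300,275));w=W[m>0];w=w[np.isfinite(w[:,2])];print(len(w),w.min(0),w.max(0),np.median(w,0))
E
```

```text
0.19982188086971558 [0.50805689 0.04858469 0.01448918] [-3.14154953e+00  2.13870037e-05  1.88577555e+00] [ 0.04026333 -0.04290198 -0.75083805]
47 [ 0.50113702 -0.0072246   0.01001807] [0.53098332 0.06007543 0.08034422] [0.5174335  0.01716856 0.01483581]
```

```bash
python3 - <<'E'
from h import *; import pickle
f=pickle.load(open("f3.pkl","rb"));s,d,o,w0=pickle.load(open("push.pkl","rb"))
b=ray(f,(285,283),.02)[:2];print(b,(b-[.50806,.04858])@d, ray(f,(285,283),0)); tip=b+.12*d
F=np.array([.5324,-.038]);r=np.array([-d[1],d[0]]);print("tip beyond foot centre",(tip-F)@d,(tip-F)@r)
W=cloud(f);print(W[283:340:8,285])
E
```

```text
[0.50854666 0.04824017] 0.0004738734648469084 [0.51199713 0.03811049 0.        ]
tip beyond foot centre 0.03061289269151895 0.004036591938675376
[[0.51174716 0.03884431 0.00144885]
 [0.51173983 0.03870544 0.0094372 ]
 [0.51179781 0.03838875 0.01635726]
 [0.51256923 0.0359771  0.01916562]
 [0.51414461 0.03119071 0.01803267]
 [0.51558106 0.02681188 0.0177207 ]
 [0.51701679 0.02243274 0.01753294]
 [0.51876808 0.01711395 0.01617092]]
```

```bash
cat > p.py <<'E'
from h import *; import pickle,sys
from plant import robot
s,d,o,w0=pickle.load(open("push.pkl","rb"))
def push():
    v=[]
    for _ in range(6): v.append(-(np.array(robot.sense()["wrist_force"])-w0)[:2]@d); robot.sleep(.02)
    return np.mean(v)
x,n,step,lim=float(sys.argv[1]),int(sys.argv[2]),float(sys.argv[3]),float(sys.argv[4])
for i in range(n):
    x+=step; robot.move_straight([*(s+d*x),.0145],vel=.02); F=push()
    t=np.array(robot.sense()["tcp_pos"])[:2]; print("cmd",round(x*1000,1),"trav",round((t-s)@d*1000,1),"push",F.round(2))
    if F>lim: break
print(robot.sense()["t"])
E
python3 p.py .1 8 .001 2.2
```

```text
cmd 101.0 trav 101.1 push -0.37
cmd 102.0 trav 102.1 push -0.78
cmd 103.0 trav 103.1 push -0.74
cmd 104.0 trav 104.1 push -0.09
cmd 105.0 trav 104.9 push 0.1
cmd 106.0 trav 105.6 push 2.02
cmd 107.0 trav 106.3 push 4.49
23.0083
```

The push rose sharply to about 5 N over the last 2 mm, so the slope has met the foot. I'll back off, check, and press.

```bash
python3 - <<'E'
from h import *; import pickle
from plant import robot
s,d,o,w0=pickle.load(open("push.pkl","rb"))
def st(l):
    q=robot.sense();print(l,round(q["t"],2),np.round(q["tcp_pos"],4),np.round(q["wrist_force"],2));return q
b=s+d*.08
robot.move_straight([*b,.0145],vel=.06); robot.move_straight([*b,.11],vel=.12)
robot.grip(0.0,20)
c=np.array([.533,-.0415])
robot.goto([*c,.115],[pi,0,pi/2]); robot.sleep(.2); st("above")
f=robot.grab_frame("wrist");pickle.dump(f,open("f4.pkl","wb"));cv2.imwrite("pics/w4.png",f["image"][:,:,::-1])
robot.move_straight([*c,.0895],vel=.06)
z=.0895
for i in range(14):
    z-=.0005; robot.move_straight([*c,z],vel=.01); robot.sleep(.1); q=st(i)
    if q["wrist_force"][2]>7.5: break
E
```

```text
above 25.58 [ 0.5328 -0.0401  0.1149] [ 0.67  0.7  -0.49]
0 26.56 [ 0.533  -0.0415  0.089 ] [ 0.28 -1.07  0.3 ]
1 26.91 [ 0.533  -0.0415  0.0885] [-0.64 -0.11  0.03]
2 27.26 [ 0.5331 -0.0415  0.0881] [-0.31  0.58  1.42]
3 27.61 [ 0.5331 -0.0415  0.088 ] [-1.3   0.46  5.17]
4 27.96 [ 0.5332 -0.0414  0.0879] [-1.98  0.4   7.96]
```

View pics/w4.png

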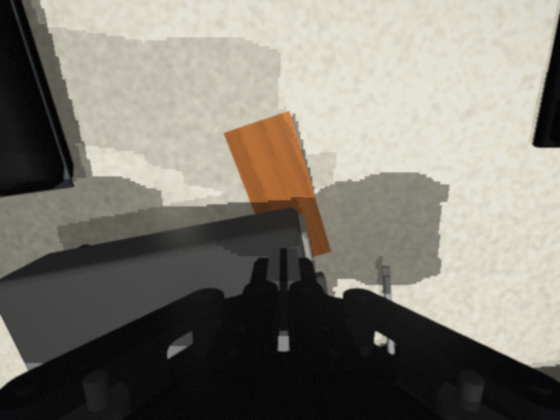

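The view shows the wedge running under the corner, with its back at (262,122) and the unit corner at (299,207), so the unit hasn't shifted visibly. The top is steady: 8 N sinks it only about 0.2 mm, against about 7 mm or more before. I'll press slightly firmer, check that it holds, and hand in.

```bash
python3 - <<'E'
from h import *; import pickle
from plant import robot
c=np.array([.533,-.0415]); z=.0870
for k in range(3):
    q=np.mean([(robot.sleep(.05),robot.sense()["wrist_force"])[1] for _ in range(8)],0)
    print(q.round(2),robot.sense()["tcp_pos"])
    if q[2]>9: break
    z-=.0004; robot.move_straight([*c,z],vel=.01)
for n in("f1","f4"):
    f=pickle.load(open(n+".pkl","rb"));print(ray(f,(295,206) if n=="f1" else (299,207),.077))
robot.sleep(.6);q=robot.sense();print(q["t"],q["wrist_force"],q["tcp_pos"])
if 7<q["wrist_force"][2]<14: print(robot.close_job())
E
```

```text
[-2.01  0.28  8.11] [ 0.5331956  -0.0414464   0.08796475]
[-3.13  0.16 10.73] [ 0.53320448 -0.04142074  0.08788835]
[ 0.54190054 -0.01825572  0.077     ]
[ 0.54109201 -0.01578964  0.077     ]
29.6083 [-4.31735516 -0.29102454 10.13806537] [ 0.53318101 -0.04145439  0.08786639]
the job is handed in; nothing more can be done
None
```

I felt the unit rock, wedged it and handed the job in after 29.6 s of the 48 s allowed: the arm is still pressing the corner with about 10 N, which sinks it only about 0.2 mm (7 mm or more before wedging), and the unit's corner measured within about 3 mm of where it started.

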